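Knock a stuck nib unit out of its section on the spring knock-out bench

TASK

Free the nib and feed that are stuck in the loose eight-sided white pen section, using the spring knock-out bench: draw the striker straight back by its upright handle until the sear holds it on its own (it comes up softly against a rubber buffer just behind that point; do not squash the buffer hard), then let go. Lay the section gently and fully down in the nest, nib pointing out through the fork, let go of it, and press the trip plate so that the released striker, and not your hand, drives the nib out by a good centimetre; the section stays in the nest. Never let the striker snap forward on an empty nest, keep off its handle while the section is in the nest, and leave the other things on the table where they are.

Things in the scene. Friction and masses are not known exactly. Their poses are not given: they have to be found in the camera images.
- press: Knock-out bench, fixed to the table: dark base 314 x 84 x 14 mm with, in line, a grey channel (x -184 to 0 mm, 42 wide, 61 high), the nest, the fork and a felt trough. Origin on the table in its middle plane, under the channel's front face; x = direction of the stroke, from handle to fork; z up. On the channel lies the dark sear carriage, parts up to z = 71 mm; only handle and trip plate are higher.
- nest (a point): Middle of the nest, where the section's mid-axis belongs (press x 30, y 0, z 50 mm; same axes). Two grey U saddles, x 0-8 and 52-60 mm: cheeks 16 mm apart, floor z 43, straight to z 52, flared at 45 deg to 27 mm above. Between them all is open down to z 14, so fingers fit beside the section. An undrawn striker's rod stands in the nest and blocks it.
- fork (a point): Top middle of the fork plate's inner face (press x 60, y 0, z 56 mm). Fork (x 60 to 73) and the plate at the nest's other end (x -13 to 0) are 62 mm high, bevelled at 45 deg towards the nest from z 56 up; the 60 mm between them takes the 56 mm section. The fork's slot, open at the top, is 9.5 mm wide, down to z 43, for the nib.
- handle (a point): Middle of the striker's upright ribbed wooden handle: 16 mm diameter, z 70 to 107 mm, this point at z 90. Moves with the striker along press -x (undrawn: press x -97 mm). Above z 71 mm there is free room round it over its whole travel.
- striker (a joint): How far the striker is drawn, m; 0 forward, grows along press -x, at most 0.070. Spring: 7 N at 0, +0.15 N per mm. The sear drops in somewhere from 0.041 to 0.059 (clamped setting, not measured, new each time). 25 to 14 mm before that a ramp adds up to 4 N: not yet the catch. 1 to 2 mm past the catch it meets the buffer. Let go too soon it snaps forward; caught, it eases forward onto the sear.
- buffer (a joint): Compression of the rubber buffer behind the striker, m; 0 free, 5 N per mm on top of the spring. Over 0.0035 is squashed. It sits on the sear carriage, so it is always met 1 to 2 mm past the catch.
- trip (a point): Where to press the trip plate, the ribbed steel plate on the channel close to the nest (press x -29, y 0, z 77 mm, its top face). 18 mm wide (y), 34 long (x); it shifts with the carriage but reaches 7 mm or more to each end of this point. Pressed straight down with 3 to 9 N it tips and frees the striker after 4 to 9 mm; it stops at 7 to 14 mm.
- section: The loose work: white eight-sided pen grip section, 56 mm long, 14 mm across flats, a tube of 9 mm bore with a nib unit stuck in its +x end; about 0.07 kg. Lies level. Origin under the tube's middle (on the table as it lies), x along its axis towards the nib, z up. Take it across its middle.
- section_axis (a point): The middle of the section's axis, 7 mm above its origin.
- nib_tip (a point): The nib's point, on the section's axis, 52 mm from the section's middle while it is stuck (the nib projects 24 mm, at most 8 mm thick).
- nib (a joint): How far nib and feed have been driven out of the section, m: 0 = stuck fully home, 0.020 the most. It takes 18 N to move; the striker's spring alone cannot, its blow drives it about 0.014.
- ink_bottle: Bystander: a squat ink bottle with a black cap, 35 mm across, 50 mm high; leave it. Origin under its middle.
- graver: Bystander: a hand graver with a mushroom handle, 111 mm long; leave it. Origin under its middle.
- blower: Bystander: a blue rubber bulb blower, 50 mm across, 104 mm high; leave it. Origin under its middle.
- vial: Bystander: a slim vial with a pale cap, 27 mm across, 78 mm high; leave it. Origin under its middle.

How it is judged (in metres and radians):
On the way, in this order (a step that is already met when the one before it is completed fails the run):
1. the striker is drawn and held by its sear, with the hand off it (value of joint striker above 0.036 m and contact force between the fingers and striker below 0.3 N), for 0.5 s.
2. the section lies fully down in the nest, nib towards the fork, released, with the nib still stuck and the striker still drawn (x of section_axis in the frame of nest between -0.004 and 0.005 m and y of section_axis in the frame of nest between -0.003 and 0.003 m and z of section_axis in the frame of nest between -0.003 and 0.0025 m and angle between the x axis of section and the x axis of press, either way round below 0.09 rad and x of nib_tip in the frame of nest above 0.04 m and contact force between the fingers and section below 0.3 N and value of joint striker above 0.036 m and value of joint nib below 0.003 m), for 0.3 s.
3. the tripped striker has driven the nib out by more than 10 mm (value of joint nib above 0.01 m and value of joint striker below 0.01 m), for 0.1 s.
At the end, for the whole second after the job is handed in: The nib has been driven more than 10 mm out of the section; the striker is forward again (within 6 mm); the section lies at rest in the nest with the nib through the fork: its middle within 4 to 5 mm along, 3 mm across and 2.5 mm in height of the nest's middle, parallel within 5 degrees (x of section_axis in the frame of nest between -0.004 and 0.005 m and y of section_axis in the frame of nest between -0.003 and 0.003 m and z of section_axis in the frame of nest between -0.003 and 0.0025 m and angle between the x axis of section and the x axis of press, either way round below 0.09 rad and x of nib_tip in the frame of nest above 0.04 m and value of joint nib above 0.01 m and value of joint striker below 0.006 m and value of joint buffer below 0.001 m and linear speed of section below 0.02 m/s); the robot touches nothing.
It fails at once if the rubber buffer squashed by more than 3.5 mm (value of joint buffer above 0.0035 m).
It fails at once if the striker snapping forward on an empty nest (velocity of joint striker below -0.6 m/s and distance between section_axis and nest above 0.02 m).
It fails at once if a hand on the striker while the section is in the nest (distance between section_axis and nest below 0.012 m and contact force between the fingers and striker above 1 N).
It fails at once if the section forced against the bench with more than 30 N while it is loaded (contact force between section and press above 30 N and value of joint striker above 0.036 m).
It fails at once if another thing on the table shifted by more than 20 mm (distance of any of ink_bottle, graver, blower, vial from where it was at the start of the episode above 0.02 m).
It also fails if it takes over 61 s, if anything falls off the work surface, if the arm or the gripper's body presses on something with over 40 N, if the wrist force passes 120 N, or if a joint passes its speed limit or range.

ROBOT

A 6-joint arm with a two-finger parallel gripper is mounted at the origin on a cart in front of the work surface, level with it; the furniture and walls round the work are solid. World frame = base frame: x ahead of the robot, y to its left, z up, the work surface at z = 0. Lengths are in m, angles in degrees, forces in N, time in s.
With the tool pointing down it reaches from about 0.25 to 0.725 m from the base axis. Payload 9.7 kg.
Tool frame: the origin (TCP) lies midway between the tips of the shut fingers; the grasp point (between the pads) lies bot.hold_point_z behind it (bot.hold_point_z is the distance from the TCP to the grasp point, in m); z points along the fingers, y is the line along which they close (so a half turn about z gives the same grasp; the last joint's range is limited). The gripper opens to 85 mm and grips with 20 to 120 N. Pads are 22 mm wide; open, the fingers measure 114 mm over their backs; the gripper's body (76 mm by 85 mm) begins 54 mm behind the grasp point. The pads swing forward as they close: fully open they stand 13 mm farther back than shut.
Start: joints at [-63.942, 4.979, 10.078, 95.1, 0, 90], TCP at [0.242, -0.494, 0.231] pointing down, gripper open.
Joint ranges: [-179.16, 179.16], [-48.56, 103.87], [-65.8, 70.77], [-126.05, 130.52], [-82.76, 87.17], [-180, 180]. Speed limits (degrees/s): [127.2, 127.2, 147.25, 180, 180, 180].

INTERFACE

Orientations are given as [roll, pitch, yaw] about the fixed x, y, z axes, in that order (R = Rz(yaw) Ry(pitch) Rx(roll)).
In Python, from workcell import bot, camera, camera_model, ticket gives the robot as it stands.
- The arm moves only by the tool send_rows, never from a script. Its argument "targets" is text: rows parted by semicolons, each of 5 numbers parted by spaces: the shift along the tool's x, y, z in mm, then the turn about the tool's z in degrees, then the closure in counts, from 0 (fully open) to 255 (shut). A call has 1 to 20 rows; each row is the pose to reach, as a shift and turn from the pose commanded when the call began, along the tool's axes at that moment; what a row does not reach only later rows make up. A row lasts 1/8 s, in which the tool goes at most 62.5 mm and 10.7 degrees, less where a joint would pass 70% of its speed; a pose out of reach is approached as far as the arm can. A call with a gripper value outside its range is refused whole. The fingers move at their own pace and stop on an object; "newtons" is the grip in N (left out, the last holds). Time passes only in rows, so rows that repeat a pose let the fingers close. It gives the time, the measured TCP pose, the force, the opening and the grip force at its end, in the units of the state.
- bot.get_obs(): the state, without advancing time (a new reading comes with each control period).
- camera(name): name is "side" or "top"; returns the picture (384x512x3 uint8, blue, green, red); there is no depth.
- camera_model(name): a dict with "K" (3x3 intrinsics, pixels), "pose" (4x4, takes a point from camera to world coordinates). Camera axes: x right, y down, z forward; pixel columns grow to the right and rows downward; lengths in m; the calibration is good to about 2 mm. A picture is of the moment at which its call begins. camera_model takes no time and is no camera call.
- ticket.job_done(): hands the job in; it is judged then, once.
The state is a dict: "time": time; "q": joint angles; "qd": joint speeds; "joint_efforts": joint torques, N m; "ee_pos": TCP position; "tcp_rot": TCP orientation; "wrist_force": force on the tool from outside, world axes, zero at the start; "torque": the same for the moment, N m; "opening": finger opening in m; "grasp_force": force on a finger pad.
Only numpy, scipy, OpenCV 4.12 (cv2) and the standard library are available. Lean on these libraries where they do the work, as an engineer would, in place of code of your own. Each camera call takes 0.05 s, during which the arm holds its last target. There are 200 camera calls.

## Working session

There is one attempt and no reset: what is moved stays moved. The work goes in short steps, Python scripts to look and compute and a tool call to move; the robot and the scene stay as the last step left them, time stands still between calls to the robot, and variables do not carry over. Pictures are saved under pics/ and viewed, at most 10 in all, crops included, and the job is handed in when it is done.

Besides the shell and the picture viewer there is one more tool, called after "Emit:" as a command line: name --argument value ..., lists and objects as JSON in quotes. send_rows: Moves the arm, as the interface text tells. Its arguments: {"type":"object","properties":{"targets":{"type":"string"},"newtons":{"type":"number"}},"required":["targets"]}

```bash
mkdir -p pics; ls; python3 - <<'E'
from workcell import bot,camera,camera_model
import cv2
for n in("top","side"):
    im=camera(n);cv2.imwrite(f"pics/{n}0.png",im)
    m=camera_model(n);print(m["K"].round(1).tolist(),m["pose"].round(3).tolist())
print(bot.get_obs(),bot.hold_point_z)
E
```

```text
pics
[[401.2, 0.0, 262.5], [0.0, 401.2, 185.7], [0.0, 0.0, 1.0]] [[0.001, -0.982, 0.188, 0.333], [-1.0, -0.003, -0.013, -0.108], [0.014, -0.188, -0.982, 1.149], [0.0, 0.0, 0.0, 1.0]]
[[412.1, 0.0, 259.9], [0.0, 412.1, 193.2], [0.0, 0.0, 1.0]] [[0.962, -0.133, 0.237, 0.302], [-0.272, -0.426, 0.863, -1.061], [-0.014, -0.895, -0.446, 0.562], [0.0, 0.0, 0.0, 1.0]]
{'time': 0.1, 'q': array([-6.39406788e+01,  5.00635241e+00,  1.00405060e+01,  9.50973909e+01,
        1.35471697e-03,  9.00018256e+01]), 'qd': array([-0.00438794, -0.11867927, -0.04861408, -0.03860869, -0.01813792,
       -0.03412949]), 'joint_efforts': array([-6.59651414e-04, -5.21562624e+01,  4.65651691e+01,  1.60493120e-02,
       -6.53116285e-05, -2.32794997e-05]), 'ee_pos': array([ 0.24154179, -0.49392012,  0.23068281]), 'tcp_rot': array([-1.79936763e+02, -1.35270124e-03,  2.60574941e+01]), 'wrist_force': array([0.1009852 , 0.1258775 , 0.53044497]), 'torque': array([-0.02400375, -0.00318448, -0.00820669]), 'grasp_force': 0.0, 'opening': 0.08545629298335423} 0.0187
```

View pics/top0.png

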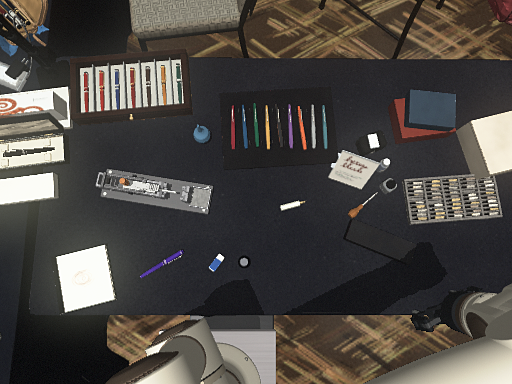

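View pics/side0.png

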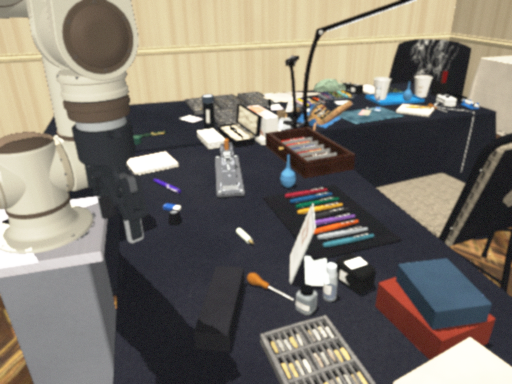

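The top view shows the bench from (97,180) to (212,205), the section at (292,205), and the blower, vial, graver and bottle well away. I'll zoom in next.

```bash
python3 - <<'E'
import cv2,numpy as np
t=cv2.imread("pics/top0.png");s=cv2.imread("pics/side0.png")
a=cv2.resize(t[160:222,90:224],None,fx=5.9,fy=5.9,interpolation=cv2.INTER_CUBIC)[:, :790]
b=cv2.resize(t[190:220,270:320],(395,234),interpolation=cv2.INTER_CUBIC)
c=cv2.resize(s[130:202,200:260],(0,0),fx=3.25,fy=3.25,interpolation=cv2.INTER_CUBIC)
d=cv2.resize(s[220:250,225:265],(0,0),fx=4.8,fy=4.8,interpolation=cv2.INTER_CUBIC)
o=np.zeros((600,790,3),np.uint8);o[:a.shape[0],:a.shape[1]]=a
y=a.shape[0];o[y:y+234,:395]=b[:600-y]
h=min(234,c.shape[0]);o[y:y+h,395:395+c.shape[1]]=c[:h][:600-y]
o[y:y+d.shape[0],592:592+d.shape[1]]=d[:600-y]
cv2.imwrite("pics/crop1.png",o);print(y,a.shape)
E
```

```text
366 (366, 790, 3)
```

View pics/crop1.png

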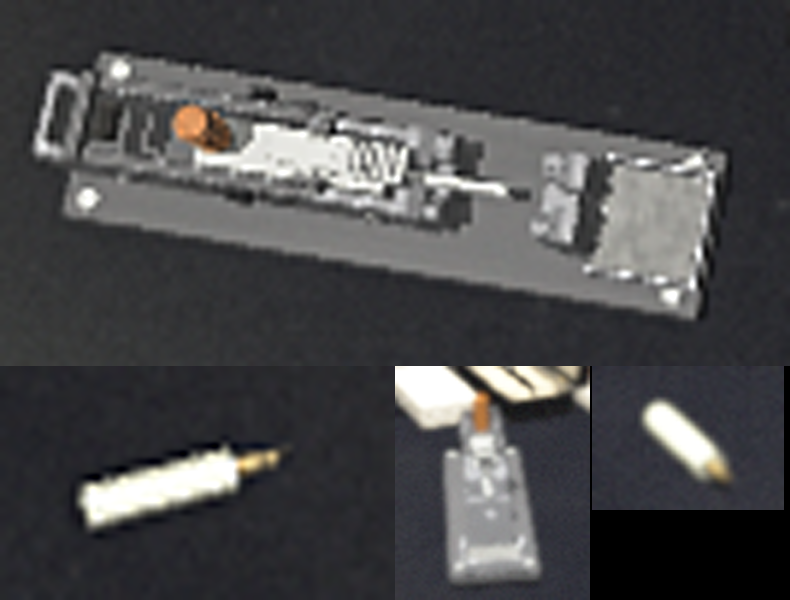

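The crop shows the handle on the left (+y), the fork on the right and the nib pointing to the right (-y). Base corners in the crop are about (103,52), (725,152), (695,318) and (65,215). Next I'll measure these.

```bash
cat > h.py <<'E'
import numpy as np,cv2
from workcell import bot,camera,camera_model
def ray(n,uv,z):
    m=camera_model(n);P=m["pose"];K=m["K"]
    uv=np.atleast_2d(np.asarray(uv,float))
    d=np.c_[uv,np.ones(len(uv))]@np.linalg.inv(K).T@P[:3,:3].T
    o=P[:3,3];return o+d*((z-o[2])/d[:,2])[:,None]
def tri(ut,us):
    a=ray("top",ut,0)[0]-ray("top",ut,.1)[0];b=ray("side",us,0)[0]-ray("side",us,.1)[0]
    p=ray("top",ut,0)[0];q=ray("side",us,0)[0]
    s=np.linalg.lstsq(np.c_[a,-b],q-p,rcond=None)[0]
    x=p+a*s[0];y=q+b*s[1];return (x+y)/2,np.linalg.norm(x-y)
def orange(im):
    h=cv2.cvtColor(im,cv2.COLOR_BGR2HSV);return ((h[...,0]<17)&(h[...,1]>130)&(h[...,2]>90)).astype(np.uint8)
E
python3 - <<'E'
from h import *
t=cv2.imread("pics/top0.png");s=cv2.imread("pics/side0.png")
c=np.array([[103,52],[725,152],[695,318],[65,215]])/5.9+[90-.42,160-.42]
p=ray("top",c,.014)*1000;print("corners",p.round(1).tolist())
for i in range(4):
    v=p[(i+1)%4]-p[i];print(np.linalg.norm(v).round(1),np.degrees(np.arctan2(v[1],v[0])).round(1))
# edge fit via gray mask
g=cv2.cvtColor(t,cv2.COLOR_BGR2GRAY)[160:222,90:224]
g=cv2.resize(g,None,fx=4,fy=4,interpolation=cv2.INTER_LINEAR);m=(g>62).astype(np.uint8)
m=cv2.morphologyEx(m,cv2.MORPH_CLOSE,np.ones((13,13)))
k=max(cv2.findContours(m,0,2)[0],key=cv2.contourArea)[:,0]
w=ray("top",(k-1.5)/4+[90,160],.014)[:,:2]*1000
r=cv2.minAreaRect(w.astype(np.float32));print("rect",r)
for a,b in((0,1),(1,2),(2,3)):
    A,B=p[a,:2],p[b,:2];d=(B-A)/np.linalg.norm(B-A);n=np.array([-d[1],d[0]])
    q=w-A;sel=(abs(q@n)<5)&(q@d>12)&(q@d<np.linalg.norm(B-A)-12)
    l=cv2.fitLine(w[sel].astype(np.float32),cv2.DIST_HUBER,0,.01,.01).ravel();print(sel.sum(),l.round(3))
# handle
for n,im,sl in(("top",t,(160,222,90,224)),("side",s,(130,202,200,260))):
    o=orange(im);z=np.zeros_like(o);z[sl[0]:sl[1],sl[2]:sl[3]]=o[sl[0]:sl[1],sl[2]:sl[3]]
    nn,L,S,C=cv2.connectedComponentsWithStats(z);print(n,S[1:].tolist(),C[1:].round(2).tolist())
    sl=(190,220,270,320) if n=="top" else (220,250,225,265)
    w=np.zeros_like(z);w[sl[0]:sl[1],sl[2]:sl[3]]=im[sl[0]:sl[1],sl[2]:sl[3]].min(2)>120
    G=im.min(2).astype(float)*cv2.dilate(w,np.ones((3,3)))
    ys,xs=np.nonzero(G);W=G[ys,xs];ce=np.array([(xs*W).sum(),(ys*W).sum()])/W.sum()
    P=ray(n,np.c_[xs,ys],.009)*1000;c0=(P*W[:,None]).sum(0)/W.sum()
    cov=np.cov((P[:,:2]).T,aweights=W);ev,V=np.linalg.eigh(cov);v=V[:,1]
    print(n,"section",ce,c0,"dir",np.degrees(np.arctan2(v[1],v[0])),"len",np.sqrt(12*ev))
print("handle top from corner",ray("top",[[190/5.9+89.6,124/5.9+159.6]],.107))
E
```

```text
corners [[598.7, 325.7, 14.0], [550.0, 20.5, 14.0], [468.6, 32.9, 14.0], [517.9, 338.0, 14.0]]
309.1 -99.1
82.3 171.3
309.0 80.8
81.8 -8.7
rect ((535.4358520507812, 190.60427856445312), (335.5613708496094, 85.99724578857422), 80.77436828613281)
118 [1.60000e-01 9.87000e-01 5.75452e+02 1.75647e+02]
24 [ 9.95000e-01 -9.60000e-02  5.10941e+02  2.63630e+01]
123 [1.59000e-01 9.87000e-01 4.92061e+02 1.85988e+02]
top [[120, 178, 5, 7, 27], [127, 181, 2, 2, 2], [126, 183, 3, 2, 3]] [[122.19, 180.63], [127.5, 181.5], [127.0, 183.67]]
top section [290.45063291 204.90007446] [ 494.54911285 -203.77684188    9.        ] dir 105.28653366524021 len [15.4624223  64.59971434]
side [[224, 138, 5, 11, 35]] [[226.17, 143.06]]
side section [243.31588223 234.43748291] [ 492.85786359 -200.77638927    9.        ] dir 100.76810565955466 len [23.87338439 72.46107694]
handle top from corner [[0.54401591 0.24899677 0.107     ]]
```

```bash
cat >> h.py <<'E'
# press frame (mm): origin and stroke direction
PO=np.array([529.2,152.9]);A=np.radians(-99.18);PX=np.array([np.cos(A),np.sin(A)]);PY=np.array([-PX[1],PX[0]])
def press(x,y=0): return PO+x*PX+y*PY
def go(x,y,z,yaw):
    o=bot.get_obs();p=o["ee_pos"]*1000;w=o["tcp_rot"][2];a=np.radians(w)
    d=np.array([x,y,z])-p
    t=(yaw-w+180)%360-180
    print("shift",(d[0]*np.cos(a)+d[1]*np.sin(a)).round(1),(d[0]*np.sin(a)-d[1]*np.cos(a)).round(1),(-d[2]).round(1),"turn",(-t).round(2))
def state():
    o=bot.get_obs();print(o["time"],(o["ee_pos"]*1000).round(1),o["tcp_rot"].round(2),o["wrist_force"].round(2),o["opening"],o["grasp_force"])
E
python3 - <<'E'
from h import *
print(ray("top",[[122.19,180.63]],.107))
print("handle",press(-97),"nest",press(30),"trip",press(-29))
# check fork/nest plate tops in crop at z 62, in press coords
for uv in[(480,150),(545,155),(590,165),(605,200)]:
    q=ray("top",[[uv[0]/5.9+89.6,uv[1]/5.9+159.6]],.062)[0,:2]*1000-PO;print(uv,(q@PX).round(1),(q@PY).round(1))
go(*press(-97),200,80.82)
E
```

```text
[[0.54398446 0.24797964 0.107     ]]
handle [544.67505043 248.65762536] nest [524.41390193 123.28423958] trip [533.82656147 181.52856841]
(480, 150) 21.6 15.7
(545, 155) 51.9 18.3
(590, 165) 73.5 17.1
(605, 200) 83.5 2.0
shift 598.5 -533.9 30.7 turn -54.76
```

Emit:
send_rows --targets "598.5 -533.9 30.7 -54.76 0;598.5 -533.9 30.7 -54.76 0;598.5 -533.9 30.7 -54.76 0;598.5 -533.9 30.7 -54.76 0;598.5 -533.9 30.7 -54.76 0;598.5 -533.9 30.7 -54.76 0;598.5 -533.9 30.7 -54.76 0;598.5 -533.9 30.7 -54.76 0;598.5 -533.9 30.7 -54.76 0;598.5 -533.9 30.7 -54.76 0;598.5 -533.9 30.7 -54.76 0;598.5 -533.9 30.7 -54.76 0;598.5 -533.9 30.7 -54.76 0;598.5 -533.9 30.7 -54.76 0;598.5 -533.9 30.7 -54.76 0;598.5 -533.9 30.7 -54.76 0" --newtons 60

```text
time: 2.1
ee_pos: [0.5446, 0.2474, 0.2011]
tcp_rot: [180.0, -0.0, 80.8]
wrist_force: [0.4, -1.2, 0.0]
opening: 0.0854
grasp_force: 0.0
```

```bash
python3 - <<'E'
from h import *
state();go(*press(-97),77,80.82)
o=[]
for n,(r0,r1,c0,c1) in(("top",(130,230,70,230)),("side",(90,210,150,310))):
    im=camera(n);cv2.imwrite(f"pics/{n}1.png",im);o.append(cv2.resize(im[r0:r0+100 if n=="top" else r1,c0:c1],(640,int((r1-r0)*4*.67*1) if 0 else 290),interpolation=cv2.INTER_CUBIC))
cv2.imwrite("pics/v1.png",np.vstack(o))
E
```

```text
2.1 [544.6 247.4 201.1] [ 1.7998e+02 -1.0000e-02  8.0750e+01] [ 0.41 -1.2   0.02] 0.08544667144034665 0.0
shift 1.3 -0.1 124.1 turn -0.07
```

View pics/v1.png

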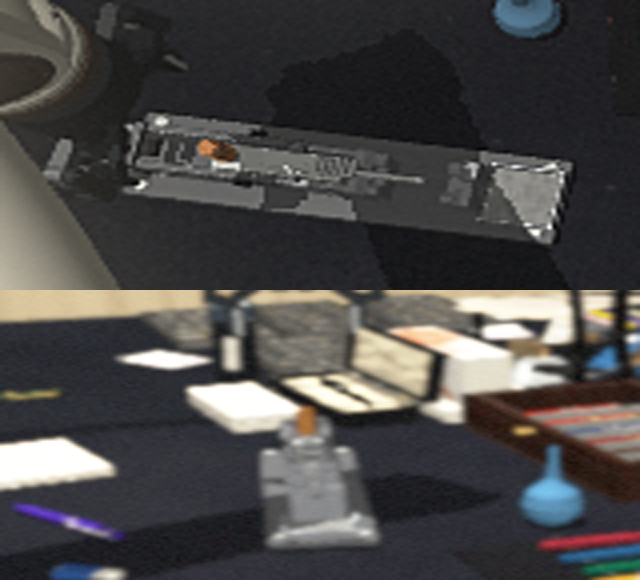

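The gripper straddles the handle line; the leftward shift in the top view is parallax. The handle is at crop (218,150). I'll descend and grip.

Emit:
send_rows --targets "1.3 0 50 0 0;1.3 0 90 0 0;1.3 0 124 0 0;1.3 0 124 0 0;1.3 0 124 0 0;1.3 0 124 0 255;1.3 0 124 0 255;1.3 0 124 0 255;1.3 0 124 0 255;1.3 0 124 0 255;1.3 0 124 0 255;1.3 0 124 0 255;1.3 0 124 0 255" --newtons 60

```text
time: 3.82
ee_pos: [0.5454, 0.2498, 0.077]
tcp_rot: [179.9, -0.0, 80.8]
wrist_force: [3.7, -1.3, 5.5]
opening: 0.0141
grasp_force: 58.5
```

Emit:
send_rows --targets "4 0 0 0 255;8 0 0 0 255;12 0 0 0 255;16 0 0 0 255;20 0 0 0 255;24 0 0 0 255;28 0 0 0 255;28 0 0 0 255"

```text
time: 4.82
ee_pos: [0.5495, 0.2756, 0.0768]
tcp_rot: [180.0, 0.2, 80.7]
wrist_force: [2.5, -10.1, 6.9]
opening: 0.0147
grasp_force: 58.9
```

Emit:
send_rows --targets "3 0 0 0 255;6 0 0 0 255;9 0 0 0 255;9 0 0 0 255;9 0 0 0 255"

```text
time: 5.45
ee_pos: [0.5509, 0.2841, 0.0768]
tcp_rot: [180.0, 0.2, 80.7]
wrist_force: [1.2, -12.2, 7.0]
opening: 0.0142
grasp_force: 59.1
```

Emit:
send_rows --targets "2 0 0 0 255;4 0 0 0 255;4 0 0 0 255"

```text
time: 5.82
ee_pos: [0.5515, 0.2879, 0.0768]
tcp_rot: [180.0, 0.2, 80.7]
wrist_force: [1.7, -13.5, 6.6]
opening: 0.0144
grasp_force: 59.0
```

Emit:
send_rows --targets "1 0 0 0 255;2 0 0 0 255;2 0 0 0 255"

```text
time: 6.2
ee_pos: [0.5518, 0.2897, 0.0768]
tcp_rot: [180.0, 0.3, 80.7]
wrist_force: [2.0, -13.5, 8.3]
opening: 0.0143
grasp_force: 59.1
```

Emit:
send_rows --targets "1 0 0 0 255;2 0 0 0 255;2 0 0 0 255"

```text
time: 6.58
ee_pos: [0.5521, 0.2917, 0.0768]
tcp_rot: [180.0, 0.2, 80.7]
wrist_force: [1.6, -14.9, 7.9]
opening: 0.014
grasp_force: 59.1
```

Emit:
send_rows --targets "1 0 0 0 255;2 0 0 0 255;2 0 0 0 255"

```text
time: 6.95
ee_pos: [0.5524, 0.2935, 0.0768]
tcp_rot: [180.0, 0.3, 80.7]
wrist_force: [1.6, -14.6, 9.1]
opening: 0.0144
grasp_force: 59.1
```

Emit:
send_rows --targets "0.8 0 0 0 255;1.5 0 0 0 255;1.5 0 0 0 255"

```text
time: 7.32
ee_pos: [0.5526, 0.2943, 0.0768]
tcp_rot: [180.0, 0.3, 80.7]
wrist_force: [0.2, -17.7, 10.2]
opening: 0.0145
grasp_force: 59.1
```

Emit:
send_rows --targets "0.8 0 0 0 255;0.8 0 0 0 255;0.8 0 0 0 255"

```text
time: 7.7
ee_pos: [0.5526, 0.2947, 0.0768]
tcp_rot: [180.0, 0.4, 80.7]
wrist_force: [0.7, -19.3, 9.8]
opening: 0.0143
grasp_force: 59.2
```

Buffer met, with compression around 1 mm. I'll ease forward slowly and check that the sear takes the load.

Emit:
send_rows --targets "-1 0 0 0 255;-2 0 0 0 255;-3 0 0 0 255;-4 0 0 0 255;-4 0 0 0 255;-4 0 0 0 255"

```text
time: 8.45
ee_pos: [0.5522, 0.2919, 0.0768]
tcp_rot: [180.0, 0.3, 80.7]
wrist_force: [1.7, -14.6, 8.2]
opening: 0.0143
grasp_force: 59.0
```

Emit:
send_rows --targets "-1 0 0 0 255;-2 0 0 0 255;-2 0 0 0 255"

```text
time: 8.82
ee_pos: [0.552, 0.2912, 0.0768]
tcp_rot: [180.0, 0.1, 80.8]
wrist_force: [2.7, -7.4, 6.0]
opening: 0.0141
grasp_force: 58.9
```

Emit:
send_rows --targets "-1 0 0 0 255;-1.5 0 0 0 255;-1.5 0 0 0 255"

```text
time: 9.2
ee_pos: [0.552, 0.291, 0.0769]
tcp_rot: [179.9, -0.0, 80.8]
wrist_force: [5.5, -1.9, 5.8]
opening: 0.0143
grasp_force: 58.7
```

The sear holds it: the pull force has gone. Releasing.

Emit:
send_rows --targets "0 0 0 0 0;0 0 0 0 0;0 0 0 0 0;0 0 0 0 0;0 0 -50 0 0;0 0 -100 0 0;-62 3 -110 -5 0;-497 22 -90 -24.2 0;-497 22 -90 -24.2 0;-497 22 -90 -24.2 0;-497 22 -90 -24.2 0;-497 22 -90 -24.2 0;-497 22 -90 -24.2 0;-497 22 -90 -24.2 0;-497 22 -90 -24.2 0;-497 22 -90 -24.2 0;-497 22 -90 -24.2 0;-497 22 -90 -24.2 0;-497 22 -90 -24.2 0"

```text
time: 11.58
ee_pos: [0.4943, -0.2024, 0.1667]
tcp_rot: [180.0, 0.0, 105.1]
wrist_force: [-0.4, 0.2, 0.3]
opening: 0.0856
grasp_force: 0.0
```

```bash
python3 - <<'E'
from h import *
state();go(494.2,-203.2,3,105)
o=[]
for n,(r0,r1,c0,c1) in(("top",(160,230,90,330)),("side",(130,270,180,320))):
    im=camera(n);cv2.imwrite(f"pics/{n}2.png",im);o.append(cv2.resize(im[r0:r1,c0:c1],(720,210) if n=="top" else (370,370),interpolation=cv2.INTER_CUBIC))
o[1]=cv2.copyMakeBorder(o[1],0,0,0,350,0)
cv2.imwrite("pics/v2.png",np.vstack(o))
z=orange(cv2.imread("pics/top2.png"));z[:, :90]=0;z[:,224:]=0;z[:160]=0;z[222:]=0
nn,L,S,C=cv2.connectedComponentsWithStats(z)
print(S[1:].tolist());k=1+S[1:,4].argmax();q=ray("top",C[k],.107)[0,:2]*1000-PO;print("handle press x",q@PX,q@PY)
E
```

```text
11.575 [ 494.3 -202.4  166.7] [1.7999e+02 1.0000e-02 1.0509e+02] [-0.44  0.21  0.26] 0.08559808957161667 0.0
shift -0.8 -0.3 163.7 turn 0.09
[[104, 175, 7, 7, 27], [109, 182, 1, 1, 1], [111, 182, 1, 1, 1]]
handle press x -137.70521542875397 -0.04894034276399911
```

View pics/v2.png

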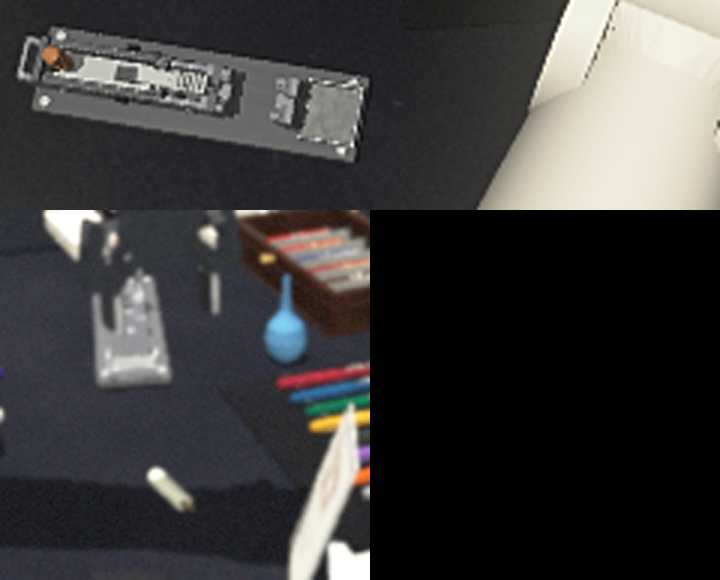

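The striker is at press x -138, drawn and holding. The nest is empty of the rod (top crop 255,95), and the section lies below the open fingers. Picking it up next.

Emit:
send_rows --targets "-1 0 50 0 0;-1 0 100 0 0;-1 0 140 0 0;-1 0 163 0 0;-1 0 163 0 0;-1 0 163 0 0;-1 0 163 0 255;-1 0 163 0 255;-1 0 163 0 255;-1 0 163 0 255;-1 0 163 0 255;-1 0 163 0 255;-1 0 163 0 255;-1 0 163 0 255" --newtons 30

```text
time: 13.42
ee_pos: [0.4944, -0.2041, 0.0039]
tcp_rot: [180.0, 0.0, 105.0]
wrist_force: [0.2, 0.5, 5.4]
opening: 0.0127
grasp_force: 31.8
```

Emit:
send_rows --targets "0 0 -30 0 255;0 0 -80 0 255;0 0 -127 0 255;0 0 -127 0 255;0 0 -127 0 255"

```text
time: 14.05
ee_pos: [0.494, -0.204, 0.1296]
tcp_rot: [-180.0, -0.0, 105.0]
wrist_force: [-1.4, 0.4, -1.3]
opening: 0.0128
grasp_force: 31.1
```

```bash
python3 - <<'E'
from h import *
state();go(*press(30),130,80.82)
E
```

```text
14.05 [ 494.  -204.   129.6] [-1.7996e+02 -3.0000e-02  1.0502e+02] [-1.41  0.43 -1.29] 0.012813391962934637 31.146045718342066
shift 308.2 114.1 -0.4 turn 24.2
```

Emit:
send_rows --targets "308 114 0 24.2 255;308 114 0 24.2 255;308 114 0 24.2 255;308 114 0 24.2 255;308 114 0 24.2 255;308 114 0 24.2 255;308 114 0 24.2 255;308 114 0 24.2 255;308 114 0 24.2 255;308 114 0 24.2 255"

```text
time: 15.3
ee_pos: [0.5246, 0.122, 0.1306]
tcp_rot: [180.0, 0.0, 80.7]
wrist_force: [0.1, -0.1, -0.1]
opening: 0.0129
grasp_force: 31.1
```

```bash
python3 - <<'E'
from h import *
state();go(*press(30),46,80.82)
o=[]
for n,(r0,r1,c0,c1) in(("top",(140,240,60,260)),("side",(110,220,160,310))):
    im=camera(n);cv2.imwrite(f"pics/{n}3.png",im);o.append(cv2.resize(im[r0:r1,c0:c1],(600,300) if n=="top" else (400,293),interpolation=cv2.INTER_CUBIC))
o[1]=cv2.copyMakeBorder(o[1],0,0,0,200,0)
cv2.imwrite("pics/v3.png",np.vstack(o))
E
```

```text
15.3 [524.6 122.  130.6] [180.     0.    80.73] [ 0.09 -0.07 -0.09] 0.01286442549848009 31.134416023269296
shift 1.3 -0.4 84.6 turn -0.09
```

View pics/v3.png

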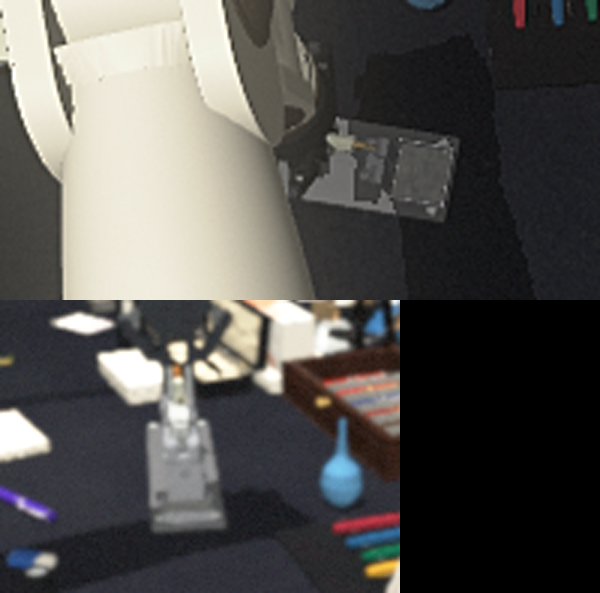

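Top crop shows the white end at (355,144) and the nib tip at about (377,150), aligned over the fork. I'll check the numbers.

```bash
python3 - <<'E'
from h import *
im=cv2.imread("pics/top3.png")
for uv in[(178.2,187.8),(185.6,189.8)]:
    q=ray("top",uv,.134)[0,:2]*1000-PO;print(q@PX,q@PY)
c=im[180:196,166:190].astype(int)
print(c.min(2));print((c[...,2]-c[...,0]))
E
```

```text
59.06200296182993 0.48692848846275927
78.7657512597998 -1.5463581510600064
[[ 39  38  38  37  34  49 121 109 115 113  61  60  65  58  43  40  30  26
   25  26  28  27  29  26]
 [ 39  42  40  34  36  59  94 112 111 113  59  62  64  63  66  64  62  58
   58  59  43  35  31  24]
 [ 41  38  39  35  34  58  71 100 106 109  57  63  63  62  64  65  64  62
   64  62  62  64  61  60]
 [ 42  38  38  31  27  26  46 110 105 106  53  60  61  63  61  63  63  63
   62  63  61  62  62  64]
 [ 40  35  33  65  84  80  52 111 106 106  51  57  59  57  61  62  60  60
   60  58  61  57  59  60]
 [ 43  37  59 137 130 121 107 112 103 103 103 105  74  59  59  60  58  59
   57  56  60  62  56  56]
 [ 41  37  61 152 141 134 132 132 133 129 127 115  81  56  59  61  74  82
   81  68  79  87  91  72]
 [ 40  37  36  93 143 135 129 134 136 135 136 122  66  67  62  59  77  92
   95  80  77  91  94  83]
 [ 37  36  36  58  85 131 125 124 125 127 133  91  76  79  80  68  55  64
   58  65  75  94  94  61]
 [ 40  41  40  70  56  77 117 125 125 126 130  76  57  47  53  66  72  74
   76  63  75  93  93  57]
 [ 40  41  47  
[... 1092 characters left out ...]
 0  0  1  1 -1  1  1  0]
 [ 5  4  4 12 17 17 16 17 16 17 17 21 36 37 23 21  2 -3 -1  0  0  0  0 -1]
 [ 5  4  4  4 11 17 16 15 16 16 15 20 49 48 49 40 24 29 11  3 -2  0  1  1]
 [ 4  5  3  2  4 11 16 17 17 16 15  9 14 14 24 23 20 24 25 13  7  0  1  1]
 [ 6  5  4  3  4  3  4  6  6  9 11  7 -1  1  1  1  1  2  2  3  2  1  0  0]
 [ 5  3  4  2  3  4  2  1  2  2  1  3 -1  1  0  0  0  1 -1  1  0  0  1  0]
 [ 6  5  4  3  3  5  4  3  3  2  2  1  2  2 -1  1  1  0  1  1  0 -1  0  0]
 [ 2  3  5  1 -1  0  1  4  3  2  3  2  2  1  1  2 -1  0  1  1  0  1  0  2]
 [ 5  4  2  4  3  1  4  3  2  3  1  2  2  1  2  3  0 -1  0  0  2  2  2  1]
 [ 4  4  3  3  2  4  4  4  2  2  2  3  2  3  1  1  0  1  0  1  0  0  2  0]]
```

Emit:
send_rows --targets "0 -0.4 25 0 255;0 -0.4 50 0 255;0 -0.4 62 0 255;0 -0.4 68 0 255;0 -0.4 68 0 255;0 -0.4 68 0 255"

```text
time: 16.15
ee_pos: [0.5246, 0.1231, 0.0635]
tcp_rot: [179.9, -0.0, 80.8]
wrist_force: [-0.9, 0.6, -0.1]
opening: 0.0127
grasp_force: 31.1
```

Emit:
send_rows --targets "0 0 3 0 255;0 0 6 0 255;0 0 9 0 255;0 0 9 0 255;0 0 9 0 255"

```text
time: 16.77
ee_pos: [0.5242, 0.123, 0.0536]
tcp_rot: [-180.0, 0.0, 80.8]
wrist_force: [0.4, 0.4, -0.5]
opening: 0.013
grasp_force: 31.1
```

Emit:
send_rows --targets "0 0 2 0 255;0 0 4 0 255;0 0 5.5 0 255;0 0 6 0 255;0 0 6 0 255"

```text
time: 17.4
ee_pos: [0.5242, 0.123, 0.0476]
tcp_rot: [-180.0, -0.0, 80.8]
wrist_force: [-0.2, 0.8, -1.0]
opening: 0.0128
grasp_force: 31.1
```

Emit:
send_rows --targets "0 0 0.7 0 255;0 0 0.7 0 255;0 0 0.7 0 255"

```text
time: 17.77
ee_pos: [0.5242, 0.123, 0.0469]
tcp_rot: [180.0, -0.0, 80.8]
wrist_force: [0.5, -0.2, -0.7]
opening: 0.0127
grasp_force: 31.1
```

Emit:
send_rows --targets "0 0 0.3 0 255;0 0 0.3 0 120;0 0 0.3 0 100;0 0 0.3 0 100;0 0 0.3 0 60;0 0 0.3 0 60;0 0 0.3 0 60;0 0 -30 0 60;0 0 -80 0 60;0 0 -120 0 60;0 0 -120 0 60"

```text
time: 19.15
ee_pos: [0.5256, 0.1233, 0.1704]
tcp_rot: [179.7, -0.1, 80.8]
wrist_force: [0.0, 1.1, -0.9]
opening: 0.0651
grasp_force: 0.0
```

Emit:
send_rows --targets "-60 0 0 0 255;-120 0 0 0 255;-180 0 0 0 255;-240 0 0 0 255;-260 0 0 0 255;-260 0 0 0 255;-260 0 0 0 255" --newtons 60

```text
time: 20.02
ee_pos: [0.4826, -0.1331, 0.1663]
tcp_rot: [-180.0, -0.0, 80.8]
wrist_force: [0.3, -0.2, 0.4]
opening: 0.0004
grasp_force: 0.0
```

```bash
python3 - <<'E'
from h import *
state();go(*press(-29),95,80.82)
im=camera("top");cv2.imwrite("pics/top4.png",im);s=camera("side")
o=[cv2.resize(im[160:222,90:224],(780,361),interpolation=cv2.INTER_CUBIC),cv2.copyMakeBorder(cv2.resize(s[140:202,200:260],(232,239),interpolation=cv2.INTER_CUBIC),0,0,0,548,0)]
cv2.imwrite("pics/v4.png",np.vstack(o))
c=im[160:222,160:200];m=(c.min(2)>170).astype(np.uint8)
h=cv2.cvtColor(im,cv2.COLOR_BGR2HSV);h=((c.min(2)>95)&((c[...,2].astype(int)-c[...,0])>8)).astype(np.uint8)
nn,L,S,C=cv2.connectedComponentsWithStats(h);k=1+S[1:,4].argmax();print(S[k])
ys,xs=np.nonzero(L==k);q=(ray("top",np.c_[xs+160,ys+160],.054)[:,:2]*1000-PO)
print("section x",(q@PX).min(),(q@PX).max(),(q@PX).mean(),"y",(q@PY).mean())
E
```

```text
20.025 [ 482.6 -133.1  166.3] [-1.7995e+02 -2.0000e-02  8.0830e+01] [ 0.31 -0.19  0.39] 0.000398371828150819 0.0
shift 318.8 0.4 71.3 turn 0.01
[  3  28  24   8 115]
section x 0.2911811835518802 65.61296342975095 29.735982592348627 y -0.5008342685371187
```

View pics/v4.png

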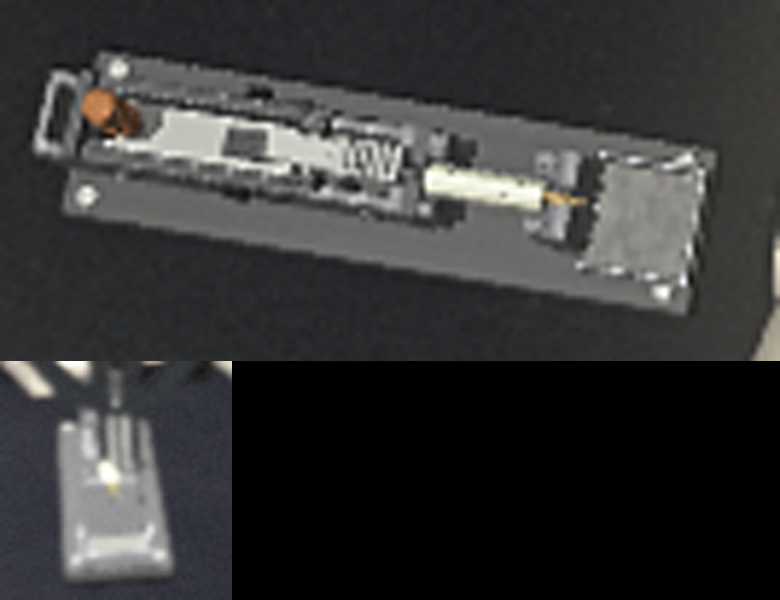

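The section is seated with the nib in the fork slot (565,200) and the handle still drawn (98,105). The ribbed trip plate is at about (375,158).

```bash
python3 - <<'E'
from h import *
q=ray("top",[375/5.82+89.6,158/5.82+159.6],.077)[0,:2]*1000-PO;print("ribs",q@PX,q@PY)
E
```

```text
ribs -18.813157643624212 1.286770718228194
```

Emit:
send_rows --targets "60 0 0 0 255;120 0 0 0 255;180 0 0 0 255;240 0 0 0 255;300 0 0 0 255;318.8 0 40 0 255;318.8 0 71 0 255;318.8 0 71 0 255;318.8 0 71 0 255;318.8 0 71 0 255"

```text
time: 21.38
ee_pos: [0.5343, 0.1812, 0.0977]
tcp_rot: [179.9, -0.1, 80.8]
wrist_force: [-0.0, 0.1, -0.5]
opening: -0.0002
grasp_force: 0.0
```

Emit:
send_rows --targets "-4 0 8 0 255;-4 0 14 0 255;-4 0 18 0 255;-4 0 20 0 255;-4 0 21 0 255;-4 0 22 0 255;-4 0 23 0 255;-4 0 24 0 255;-4 0 24 0 255"

```text
time: 22.5
ee_pos: [0.5331, 0.1765, 0.0731]
tcp_rot: [179.9, 0.0, 80.8]
wrist_force: [-4.2, -5.6, 10.5]
opening: 0.0
grasp_force: 5.4
```

Emit:
send_rows --targets "0 0 1 0 255;0 0 2 0 255;0 0 3 0 255;0 0 3 0 255"

```text
time: 23.0
ee_pos: [0.5331, 0.1767, 0.0692]
tcp_rot: [180.0, 0.0, 80.8]
wrist_force: [-0.9, -5.6, 6.0]
opening: -0.0003
grasp_force: 3.5
```

```bash
python3 - <<'E'
from h import *
state()
im=camera("side");t=camera("top");cv2.imwrite("pics/side5.png",im);cv2.imwrite("pics/top5.png",t)
cv2.imwrite("pics/v5.png",np.hstack([cv2.resize(im[120:202,190:270],(390,400),interpolation=cv2.INTER_CUBIC),cv2.resize(t[150:232,90:172+0],(400,400),interpolation=cv2.INTER_CUBIC)]))
E
```

```text
23.0 [533.1 176.7  69.2] [1.7996e+02 3.0000e-02 8.0800e+01] [-0.92 -5.63  6.  ] -0.0002949046563059947 3.5383292846381664
```

View pics/v5.png

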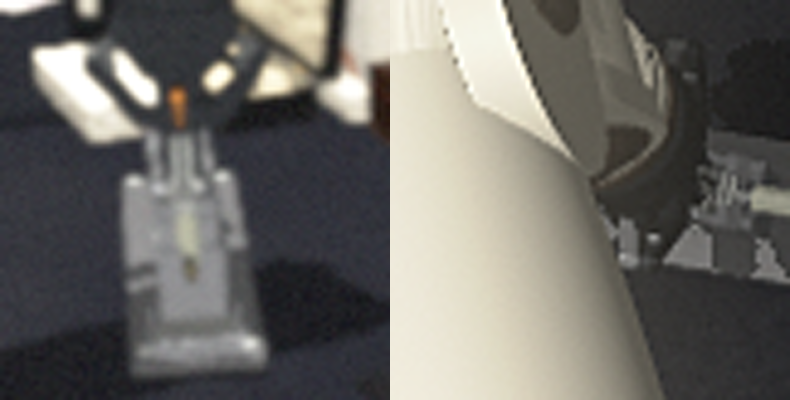

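The side view shows the section in the nest, but the handle position is unclear. I'll press on to the stop.

Emit:
send_rows --targets "0 0 1 0 255;0 0 2 0 255;0 0 2 0 255"

```text
time: 23.48
ee_pos: [0.5333, 0.1767, 0.0686]
tcp_rot: [179.9, 0.0, 80.8]
wrist_force: [-4.7, -6.6, 16.6]
opening: -0.0006
grasp_force: 9.1
```

```bash
python3 - <<'E'
from h import *
for f in ("side3","side5"):
    o=orange(cv2.imread(f"pics/{f}.png"));z=np.zeros_like(o);z[120:160,205:250]=o[120:160,205:250]
    nn,L,S,C=cv2.connectedComponentsWithStats(z);print(f,S[1:].tolist(),C[1:].round(1).tolist())
s=camera("side");o=orange(s);z=np.zeros_like(o);z[120:160,205:250]=o[120:160,205:250]
nn,L,S,C=cv2.connectedComponentsWithStats(z);print(S[1:].tolist(),C[1:].round(1).tolist())
m=camera_model("side");W=np.linalg.inv(m["pose"])
for x in(-97,-138):
    p=W@np.r_[press(x)/1000,.107,1];print(x,(m["K"]@p[:3]/p[2]).round(1))
E
```

```text
side3 [[225, 134, 3, 4, 9]] [[226.0, 135.7]]
side5 [[225, 138, 3, 7, 16]] [[226.1, 140.3]]
[[225, 138, 3, 7, 15]] [[226.1, 140.3]]
-97 [225.8 139.1   1. ]
-138 [225.3 135.3   1. ]
```

The handle is back in its forward image position, so the striker tripped. Retracting and verifying.

Emit:
send_rows --targets "0 0 -20 0 255;0 0 -70 0 255;0 0 -110 0 255;-60 0 -110 0 255;-120 0 -110 0 255;-180 0 -110 0 255;-240 0 -110 0 255;-300 0 -110 0 255;-320 0 -110 0 255;-320 0 -110 0 255;-320 0 -110 0 255"

```text
time: 24.9
ee_pos: [0.482, -0.138, 0.1766]
tcp_rot: [-180.0, -0.0, 80.8]
wrist_force: [0.1, -0.1, 0.4]
opening: -0.0
grasp_force: 0.0
```

```bash
python3 - <<'E'
from h import *
state()
im=camera("top");cv2.imwrite("pics/top6.png",im)
cv2.imwrite("pics/v6.png",cv2.resize(im[160:222,90:224],(780,361),interpolation=cv2.INTER_CUBIC))
E
```

```text
24.9 [ 482.  -138.   176.6] [-1.7998e+02 -4.0000e-02  8.0840e+01] [ 0.05 -0.1   0.42] -3.718794655988331e-05 0.0
```

View pics/v6.png

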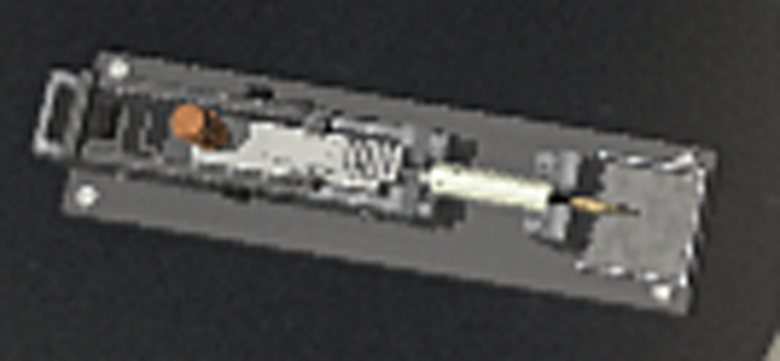

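The handle is forward (190,125). The nib is well out at tip (632,210), and the section is still in the nest. Handing in.

```bash
python3 -c "
from workcell import ticket
print(ticket.job_done())"
```

```text
the job is handed in; nothing more can be done
None
```

I handed the job in after about 25 s on the robot clock (the verdict isn't shown): the last top view shows the striker forward, the nib driven out by well over 10 mm, and the section still in the nest with the arm clear.

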